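Load the sample tin and push the carriage home

ROBOT

A 6-joint arm with a two-finger parallel gripper is mounted at the origin on the work surface. World frame = base frame: x ahead of the robot, y to its left, z up, the work surface at z = 0. Lengths are in m, angles in rad, forces in N, time in s.
With the tool pointing down it reaches from about 0.225 to 0.875 m from the base axis. Payload 3.4 kg.
Tool frame: the origin (TCP) lies at the very end of the fingers, on their centre line; the grasp point (between the pads) lies 19 mm behind it; z points along the fingers, y is the direction in which the jaws open and shut (so a half turn about z gives the same grasp; the last joint's range is limited). The gripper opens to 85 mm and grips with 20 to 120 N. Pads are 22 mm wide; open, the fingers measure 114 mm over their backs; the gripper's body (76 mm by 85 mm) begins 54 mm behind the grasp point. The pads swing forward as they close: fully open they stand 13 mm farther back than shut.
Start: joints at [1.204, 0.276, 1.505, -0, 1.361, -0.121], TCP at [0.14, 0.558, 0.206] pointing down, gripper open.
Joint ranges: [-2.89, 2.89], [-0.75, 2.08], [0.22, 2.7], [-1.18, 4.32], [0.11, 2.71], [-2.7, 2.7]. Speed limits (rad/s): [2.57, 2.57, 3.14, 3.14, 3.14, 3.14].

INTERFACE

Orientations are given as a unit quaternion [w, x, y, z].
In Python, from rig import manip gives the robot as it stands. The module is installed in compiled form; this text tells all that it offers.
- The arm moves only by the tool carry_out, never from a script. Its argument "moves" is one flat list of numbers, 5 for each row, row after row: the opening in per cent of the stroke, from 0 (shut) to 100 (fully open), then the shift along the world's x, y, z in cm, then the turn about the world's z in rad. A call has exactly 10 rows; each row shifts and turns the commanded pose from where the row before left it; what a row does not reach is not made up. A row lasts 1/10 s, in which the tool goes at most 50 mm and 8.59 degrees, less where a joint would pass 70% of its speed; a pose out of reach is approached as far as the arm can. A call is refused whole if a number of a shift passes 5 or a number of a turn 0.15, either way. A call with a gripper value outside its range is refused whole. The fingers move at their own pace and stop on an object; "squeeze" is the grip in N (left out, the last holds). Time passes only in rows, so rows that do not move let the fingers close, or fill a call up. It gives the time, the measured TCP pose, the force and the opening at its end, in the units of the state.
- manip.get_state(): the state, without advancing time (a new reading comes with each control period).
- manip.get_image(name): name is "scene" or "top" or "wrist"; returns the picture (480x640x3 uint8, red, green, blue); there is no depth.
- manip.camera_info(name): a dict with "fov_y" (degrees; the focal length in pixels is half the picture's height over the tangent of half this angle, whatever the lens; pixels are square), "cx", "cy" (the principal point, pixels), "rvec" (rotation vector, rad) and "tvec" (3), from world to camera coordinates, as OpenCV has them; the wrist camera has in their place "hand_eye" (4x4, takes a point from camera to tool coordinates, whose origin is the TCP and whose axes are the flange's). Camera axes: x right, y down, z forward; pixel columns grow to the right and rows downward; lengths in m; the calibration is good to about 2 mm. The wrist camera is an equidistant fisheye: a pixel r from the principal point sees the ray r / f radians off the axis. A picture is of the moment at which its call begins: read the wrist's pose just before it. camera_info takes no time and is no camera call.
- manip.sign_off(): hands the job in, once; it reports no verdict.
The state is a dict: "clock": time; "qpos": joint angles; "qd": joint speeds; "effort": joint torques, N m; "position": TCP position; "ee_rot": TCP orientation; "contact_force": force on the tool from outside, world axes, zero at the start; "moment": the same for the moment, N m; "width": finger opening in m.
Only numpy, scipy, OpenCV 4.12 (cv2) and the standard library are available. Lean on these libraries where they do the work, as an engineer would, in place of code of your own. Each camera call takes 0.05 s, during which the arm holds its last target. There are 200 camera calls.

TASK

One of the three look-alike closed tins on the mat holds a sample and is clearly heavier; find it by lifting, and set it upright in the square nest of the reader's loading carriage, leaving the other two standing on the mat or bench. Then push the carriage by its tail plate along its guide rail, fully home against the stop inside the reader. The carriage binds on its rail when pushed off-centre, so push on its centre line and never force it, and do not tip any tin over or disturb the tube rack, the dishes and the jar.

Things in the scene. Friction and masses are not known exactly. Their poses are not given: they have to be found in the camera images.
- reader: fixed white bench-top reader, 300 mm long, 162 mm tall, with a loading track before it. Origin: foot of its open mouth on the track's centre line, at bench level; x = push direction, into the mouth; y to the left of that; z up. Bay behind the mouth: y -78 to 78 mm, 112 mm high inside; outer walls y -88 and 130 mm; roof top 162 mm
- rail (a point): point on the centre line of the reader's track, mid-length (reader x = -200 mm), on top of the fixed steel guide rail, 22 mm above the bench. Rail: 40 mm wide, from reader x = -400 mm straight on into the bay. It lies on an aluminium base 150 mm wide, 8 mm high, x = -400 mm to 0. Same axes as the reader
- stop (a point): centre of the rubber stop face inside the reader that ends the carriage's travel, on the centre line, 120 mm inside the mouth, 37 mm above the bench; the carriage's front edge meets it when home
- carriage: loose aluminium carriage riding on the rail: platform 200 mm long (x), 120 mm wide, 10 mm thick, 0.4 kg. Origin: mid-length, on its centre line, at the underside (22 mm above the bench); x towards the reader. Slides at 3 to 10 N pushed within 10 mm of its centre line; pushed far off it (40 mm) it swings 4 degrees and jams until let go. Home: origin at reader x = +20 mm. Starts 200 to 280 mm short
- nest (a point): centre of the square nest on the carriage's top, on its centre line, 50 mm ahead of the carriage's origin, at the surface where the tin stands, 32 mm above the bench. Black lips 6 mm high enclose 62 by 62 mm. When home it is 70 mm inside the mouth under the roof, so load it before pushing
- tail (a point): where to push: centre of the flat smooth rear face of the upright tail plate across the carriage's rear end (140 mm wide, 10 mm thick, from 22 to 56 mm above the bench); this point is 42 mm above the bench, 100 mm behind the carriage's origin. Same axes as the carriage. When home it stands 80 mm outside the mouth
- tin_1: closed round aluminium tin, 52 mm diameter, 58 mm tall, standing on the mat. Origin: centre of its underside; z up. One of three that look alike: two are empty (about 0.12 kg), one is loaded (about 0.34 kg), each give or take 12 percent; any of them may be the loaded one
- tin_2: same as tin_1
- tin_3: same as tin_1
- mat: flat grey bench mat, fixed, 90 mm (x) by 350 mm (y), 3 mm thick, on which the tins stand in a row along its y, about 115 mm apart. Origin: centre of its underside
- tube_rack: white rack of tubes, 60 by 180 mm, 86 mm tall, loose; leave it alone. Origin: centre of its underside
- dishes: two stacked clear dishes, 90 mm diameter, 30 mm tall in all, loose; leave them alone. Origin: centre of the underside
- reagent_jar: jar with a blue cap, 64 mm diameter, 100 mm tall, loose; leave it alone. Origin: centre of its underside

How it is judged:
On the way:
1. the loaded tin stands upright and released in the nest while the carriage is still out on its track (at least 120 mm short of home) (((horizontal distance between tin_1 and nest below 0.012 m and z of tin_1 in the frame of nest between -0.005 and 0.005 m and angle between tin_1's own z axis and vertical below 0.1 rad and contact force between tin_1 and carriage above 2 N and contact force between tin_1 and the fingers below 0.05 N) or (horizontal distance between tin_2 and nest below 0.012 m and z of tin_2 in the frame of nest between -0.005 and 0.005 m and angle between tin_2's own z axis and vertical below 0.1 rad and contact force between tin_2 and carriage above 2 N and contact force between tin_2 and the fingers below 0.05 N) or (horizontal distance between tin_3 and nest below 0.012 m and z of tin_3 in the frame of nest between -0.005 and 0.005 m and angle between tin_3's own z axis and vertical below 0.1 rad and contact force between tin_3 and carriage above 2 N and contact force between tin_3 and the fingers below 0.05 N)) and x of carriage in the frame of reader below -0.1 m), for 0.2 s.
At the end, for the whole second after the job is handed in: The carriage sits on its rail, home against the stop to within 7 mm and at rest; the loaded (heavy) tin stands upright and released in the nest (within 12 mm of its centre, resting on the carriage with more than 2 N); the other two tins stand upright and still on the mat or bench (x of carriage in the frame of reader between 0.013 and 0.03 m and z of carriage in the frame of reader below 0.026 m and angle between the x axis of carriage and the x axis of reader, either way round below 0.12 rad and linear speed of carriage below 0.01 m/s and ((horizontal distance between tin_1 and nest below 0.012 m and z of tin_1 in the frame of nest between -0.005 and 0.005 m and angle between each of tin_1, tin_2, tin_3's own z axis and vertical below 0.1 rad and contact force between tin_1 and carriage above 2 N and contact force between tin_1 and the fingers below 0.05 N and height (world z) of tin_2 between -0.01 and 0.007 m and linear speed of each of tin_2, tin_3 below 0.02 m/s and height (world z) of tin_3 between -0.01 and 0.007 m) or (horizontal distance between tin_2 and nest below 0.012 m and z of tin_2 in the frame of nest between -0.005 and 0.005 m and angle between each of tin_2, tin_1, tin_3's own z axis and vertical below 0.1 rad and contact force between tin_2 and carriage above 2 N and contact force between tin_2 and the fingers below 0.05 N and height (world z) of tin_1 between -0.01 and 0.007 m and linear speed of each of tin_1, tin_3 below 0.02 m/s and height (world z) of tin_3 between -0.01 and 0.007 m) or (horizontal distance between tin_3 and nest below 0.012 m and z of tin_3 in the frame of nest between -0.005 and 0.005 m and angle between each of tin_3, tin_1, tin_2's own z axis and vertical below 0.1 rad and contact force between tin_3 and carriage above 2 N and contact force between tin_3 and the fingers below 0.05 N and height (world z) of tin_1 between -0.01 and 0.007 m and linear speed of each of tin_1, tin_2 below 0.02 m/s and height (world z) of tin_2 between -0.01 and 0.007 m))); the robot touches nothing.
It fails at once if the carriage is forced: the gripper presses on it with more than 45 N (contact force between any of the fingers, the arm and carriage above 45 N).
It fails at once if a tin is tipped over (more than 0.7 rad) (angle between any of tin_1, tin_2, tin_3's own z axis and vertical above 0.7 rad).
It fails at once if the tube rack, the dishes or the jar is moved by more than 30 mm (distance of any of tube_rack, dishes, reagent_jar from where it was at the start of the episode above 0.03 m).
It also fails if it takes over 69 s, if anything falls off the work surface, if the arm or the gripper's body presses on something with over 40 N, if the wrist force passes 120 N, or if a joint passes its speed limit or range.

## Working session

There is one attempt and no reset: what is moved stays moved. The work goes in short steps, Python scripts to look and compute and a tool call to move; the robot and the scene stay as the last step left them, time stands still between calls to the robot, and variables do not carry over. Pictures are saved under pics/ and viewed, about 8 in all and at most 12, crops included, and the job is handed in when it is done.

Besides the shell and the picture viewer there is one more tool, called after "Emit:" by a JSON object that holds its "name" and its "arguments". carry_out: Moves the arm, as the interface text tells. Its arguments: {"type":"object","properties":{"moves":{"type":"array","items":{"type":"number"}},"squeeze":{"type":"number"}},"required":["moves"]}

```bash
mkdir -p pics
cat > h.py <<'E'
import numpy as np, cv2
from rig import manip
def ray(name,u,v,st=None):
    c=manip.camera_info(name); f=240/np.tan(np.radians(c['fov_y'])/2)
    R,_=cv2.Rodrigues(np.array(c['rvec'],float)); t=np.array(c['tvec'],float).ravel()
    d=R.T@np.array([(u-c['cx'])/f,(v-c['cy'])/f,1]); return -R.T@t,d
def pt(name,u,v,z):
    o,d=ray(name,u,v); return o+d*(z-o[2])/d[2]
def proj(name,p):
    c=manip.camera_info(name); f=240/np.tan(np.radians(c['fov_y'])/2)
    R,_=cv2.Rodrigues(np.array(c['rvec'],float)); q=R@np.array(p)+np.array(c['tvec'],float).ravel()
    return f*q[0]/q[2]+c['cx'],f*q[1]/q[2]+c['cy']
def save(name,fn):
    im=manip.get_image(name); cv2.imwrite('pics/'+fn,im[:,:,::-1]); return im
E
python3 - <<'E'
from h import *
print(manip.get_state())
for n in ('scene','top','wrist'): print(n,manip.camera_info(n))
save('top','top0.png'); save('scene','scene0.png')
E
```

```text
{'clock': 0.0, 'qpos': array([ 1.20399685e+00,  2.76607714e-01,  1.50614284e+00, -1.82709925e-05,
        1.36069361e+00, -1.21001394e-01]), 'qd': array([ 1.55325935e-04,  8.99420478e-04,  1.12079625e-03, -6.02473369e-04,
       -4.77811910e-05,  1.28094277e-03]), 'effort': array([ 1.08308781e-03, -4.16769898e+01, -2.45806789e+01, -1.29786267e-04,
        1.08304448e-02, -9.92970655e-06]), 'position': array([0.13971908, 0.55717086, 0.20492863]), 'ee_rot': array([-2.14892697e-04,  1.22587943e-01,  9.92457223e-01, -9.00517380e-04]), 'contact_force': array([ 0.14599934,  0.91083391, -0.44739342]), 'moment': array([ 0.02600603, -0.03617049,  0.02051393]), 'width': 0.08517614173137919}
scene {'fov_y': 57.81547534193397, 'cx': 325.95887947690903, 'cy': 245.8513022478576, 'rvec': array([ 1.38919149,  2.32879302, -0.75750419]), 'tvec': array([ 0.30459612, -0.39322959,  1.28393222])}
top {'fov_y': 44.26952319488965, 'cx': 309.4498715447558, 'cy': 239.25417372771855, 'rvec': array([ 2.10401422, -2.10262528,  0.22574167]), 'tvec': array([-0.02300345,  0.59543564,  1.36475645])}
wrist {'fov_y': 65.70646984690485, 'cx': 316.47845997868535, 'cy': 238.26794140762846, 'hand_eye': array([[ 1.71164852e-06, -9.61624349e-01, -2.74369479e-01,
         7.00694873e-02],
       [ 9.99999975e-01, -5.94201184e-05,  2.14497186e-04,
         5.06493890e-04],
       [-2.22568784e-04, -2.74369473e-01,  9.61624325e-01,
        -1.68374580e-01],
       [ 0.00000000e+00,  0.00000000e+00,  0.00000000e+00,
         1.00000000e+00]])}
```

View pics/top0.png

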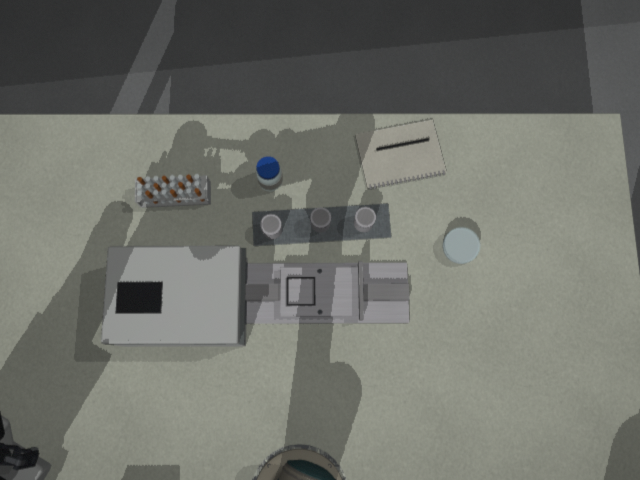

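View pics/scene0.png

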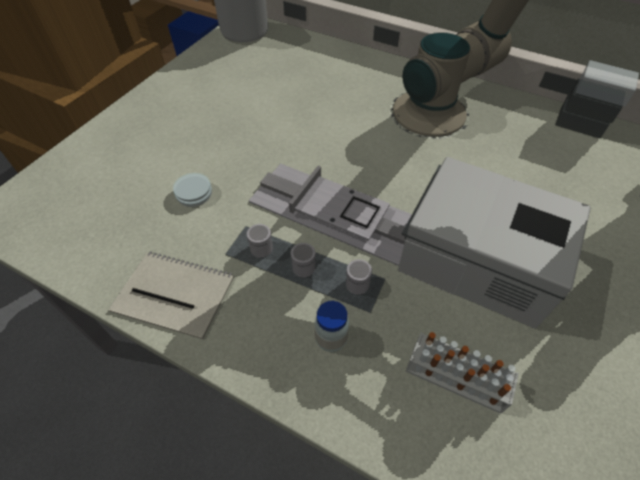

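Top view: reader at left (107–243, 247–343), track to x≈410, nest about (301,291), tail about x≈361; tins near (271,225), (320,217), (366,217). The scene view agrees, and the arm is clear of the work. Next I'll localise these.

Run:
```python
from h import *
im=cv2.imread('pics/top0.png'); 
crop=im[185:345,235:425]; cv2.imwrite('pics/crop0.png',cv2.resize(crop,None,fx=4.2,fy=3.7*4.2/4.2,interpolation=cv2.INTER_CUBIC) if 0 else cv2.resize(crop,(760,640))[:600])
g=cv2.cvtColor(im,cv2.COLOR_BGR2GRAY)
c=cv2.HoughCircles(cv2.resize(g[190:260,240:410],None,fx=4,fy=4,interpolation=cv2.INTER_CUBIC),cv2.HOUGH_GRADIENT,1,120,param1=80,param2=18,minRadius=32,maxRadius=60)
for u,v,r in c[0]:
    u,v=u/4+240,v/4+190; print('tin',u,v,r/4,pt('top',u,v,.061))
m=(g[270:312,280:325]<70).astype(np.uint8)
cs,_=cv2.findContours(m,cv2.RETR_EXTERNAL,cv2.CHAIN_APPROX_NONE)
for k in cs:
    if cv2.contourArea(k)>200:
        (a,b),s,an=cv2.minAreaRect(k); print('nest',a+280,b+270,s,an,pt('top',a+280,b+270,.038))
for n,u,v,z in [('tail',361,291,.056),('trackend',410,292,.008),('mouth',245,295,.0),('rackc',172,190,.05),('jar',268,168,.1),('dish',462,246,.03)]:
    print(n,pt('top',u,v,z))
```

```text
tin 270.875 224.375 10.25 [0.63371769 0.07182344 0.061     ]
tin 365.625 217.375 10.325 [ 0.65137754 -0.16018514  0.061     ]
nest 301.0 291.0 (28.0, 28.0) 90.0 [ 0.47303027 -0.00213264  0.038     ]
tail [ 0.47072606 -0.1460497   0.056     ]
trackend [ 0.47466346 -0.27104755  0.008     ]
mouth [0.46798883 0.13783985 0.        ]
rackc [0.72502383 0.32129834 0.05      ]
jar [0.76514429 0.07815094 0.1       ]
dish [ 0.58625759 -0.40012255  0.03      ]
```

View pics/crop0.png

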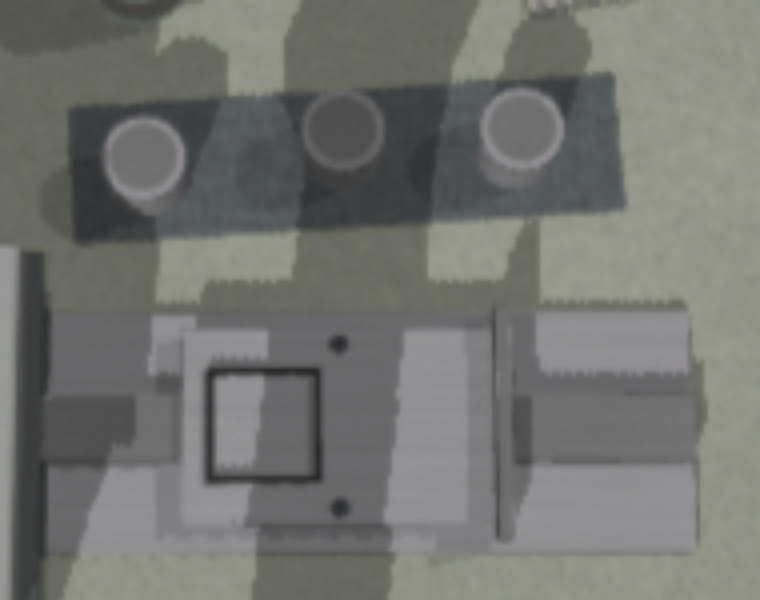

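Run:
```python
from h import *
print('tinM',pt('top',320.7,217.5,.061))
a=pt('top',246.5,292,.022);b=pt('top',408,291.7,.022);print('rail',a,b,np.degrees(np.arctan2((a-b)[1],(a-b)[0])))
im=cv2.imread('pics/top0.png');g=cv2.cvtColor(im,cv2.COLOR_BGR2GRAY).astype(int)
for u in (248,255,262,370,380,390,400): print(u,g[260:328,u].tolist())
print('tailrear',[pt('top',x/4+235,y/4+185+.0,.056) for x,y in ((514,315),(514,535))])
```

```text
tinM [ 0.65107473 -0.05009921  0.061     ]
rail [0.47261131 0.13181438 0.022     ] [ 0.47356822 -0.26386088  0.022     ] 90.13856531184629
248 [104, 104, 103, 98, 103, 102, 100, 101, 100, 100, 99, 99, 101, 101, 101, 101, 101, 101, 101, 102, 99, 101, 103, 99, 87, 82, 80, 80, 82, 81, 80, 81, 80, 79, 79, 82, 82, 79, 78, 74, 69, 84, 102, 105, 106, 104, 104, 104, 105, 105, 104, 103, 104, 106, 106, 104, 103, 105, 104, 103, 100, 102, 99, 92, 103, 103, 104, 104]
255 [104, 104, 104, 100, 103, 102, 103, 103, 102, 102, 102, 103, 103, 104, 103, 103, 104, 103, 103, 102, 100, 101, 103, 100, 87, 81, 79, 80, 80, 81, 80, 79, 79, 80, 80, 81, 80, 81, 80, 75, 69, 84, 102, 106, 104, 104, 105, 104, 105, 104, 103, 103, 105, 106, 105, 105, 104, 106, 111, 121, 136, 139, 141, 144, 144, 144, 145, 145]
262 [106, 106, 104, 99, 102, 101, 103, 102, 102, 101, 102, 102, 104, 104, 105, 104, 104, 103, 103, 103, 100, 102, 103, 100, 87, 80, 79, 80, 79, 79, 79, 79, 79, 78, 79, 81, 84, 85, 92, 102, 101, 116, 139, 143, 145, 144, 145, 145, 145, 146, 145, 144, 146, 147, 146, 146, 145, 146, 145, 145, 143, 142, 143, 146, 146, 
[... 798 characters left out ...]
 109, 103, 102, 102, 104, 104, 110, 110, 108, 110, 111, 112, 110, 110, 110, 110, 110, 109, 111, 112, 111, 106, 106, 126, 140, 141, 143, 142, 142, 142, 143, 144, 144, 143, 143, 143, 142, 145, 145, 145, 143, 142, 142, 142, 137, 128, 146, 148, 149, 148]
400 [117, 108, 116, 137, 142, 144, 145, 144, 143, 142, 140, 141, 144, 147, 145, 145, 145, 142, 127, 106, 102, 103, 100, 97, 110, 110, 111, 112, 113, 113, 113, 113, 112, 113, 113, 112, 113, 114, 112, 108, 107, 127, 140, 143, 145, 143, 143, 144, 145, 145, 145, 144, 144, 143, 143, 145, 146, 146, 144, 143, 143, 143, 136, 127, 146, 146, 145, 148]
tailrear [array([ 0.53690828, -0.15326378,  0.056     ]), array([ 0.40469344, -0.15079522,  0.056     ])]
```

Emit:
{"name": "carry_out", "arguments": {"moves": [100,0,0,4,0.12,100,3.5,-3.5,1,0.12,100,3.5,-3.5,0,0,100,3.5,-3.5,0,0,100,3.5,-3.5,0,0,100,3.5,-3.5,0,0,100,3.5,-3.5,0,0,100,3.5,-3.5,0,0,100,3.5,-3.5,0,0,100,3.5,-3.5,0,0], "squeeze": 30}}

```text
clock: 1.1
position: [0.4554, 0.2414, 0.2555]
ee_rot: [-0.0, 0.003, 1.0, 0.0]
contact_force: [0.6, 1.7, 0.2]
width: 0.0854
```

Emit:
{"name": "carry_out", "arguments": {"moves": [100,3.5,-3.4,0,0,100,3.6,-3.4,0,0,100,3.6,-3.4,0,0,100,3.6,-3.4,-1,0,100,3.6,-3.3,-3,0,100,0,0,-4,0,100,0,0,-2,0,100,0,0,0,0,100,0,0,0,0,100,0,0,0,0]}}

```text
clock: 2.1
position: [0.6297, 0.079, 0.1615]
ee_rot: [0.002, 0.003, 1.0, 0.0]
contact_force: [-0.4, 0.5, -0.2]
width: 0.0857
```

```bash
cat >> h.py <<'E'
from scipy.spatial.transform import Rotation as Ro
def wpt(st,u,v,z):
    c=manip.camera_info('wrist'); f=240/np.tan(np.radians(c['fov_y'])/2)
    a=np.array([u-c['cx'],v-c['cy']]); r=np.hypot(*a); th=r/f
    d=np.array([*(a/max(r,1e-9)*np.sin(th)),np.cos(th)])
    H=np.array(c['hand_eye']); w,x,y,q=st['ee_rot']; R=Ro.from_quat([x,y,q,w]).as_matrix()
    o=np.array(st['position'])+R@H[:3,3]; d=R@H[:3,:3]@d; return o+d*(z-o[2])/d[2]
E
python3 - <<'E'
from h import *
st=manip.get_state(); print(st['position'],st['contact_force']); save('wrist','w1.png')
E
```

```text
[0.62968962 0.0790134  0.16153783] [-0.41411589  0.46111506 -0.1848059 ]
```

View pics/w1.png

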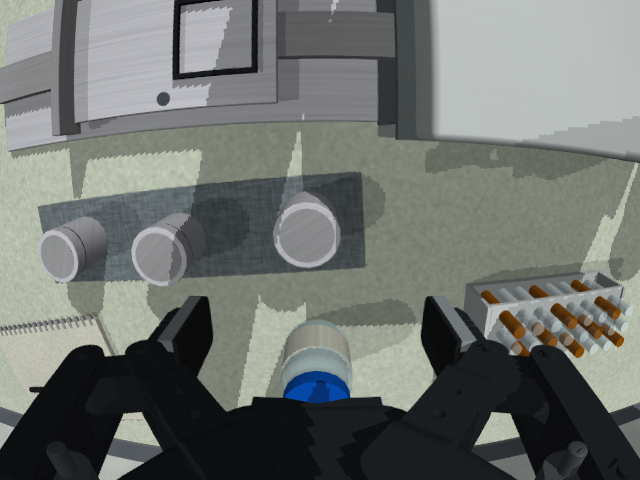

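Wrist view: tin tops near (307,235), (160,254), (60,255); nest lower corners about (175,78) and (257,71), jar behind at (318,385), rack at right. I'll convert these to world points.

Run:
```python
from h import *
st=manip.get_state()
for u,v,z in ((307,235,.061),(160,254,.061),(60,255,.061),(175,78,.038),(257,71,.038)): print(u,v,wpt(st,u,v,z))
```

```text
307 235 [0.6344021  0.07256052 0.061     ]
160 254 [ 0.64960827 -0.04744307  0.061     ]
60 255 [ 0.65167653 -0.15521286  0.061     ]
175 78 [ 0.50828765 -0.03391     0.038     ]
257 71 [0.50822912 0.03418239 0.038     ]
```

Emit:
{"name": "carry_out", "arguments": {"moves": [100,0.4,-0.7,0,0,100,0,0,-3,0,100,0,0,-3,0,100,0,0,-3,0,100,0,0,-2.5,0,100,0,0,-2,0,100,0,0,0,0,100,0,0,0,0,0,0,0,0,0,0,0,0,0,0], "squeeze": 30}}

```text
clock: 3.15
position: [0.634, 0.0716, 0.0264]
ee_rot: [0.002, 0.003, 1.0, 0.0]
contact_force: [0.1, -0.2, 0.9]
width: 0.0587
```

Emit:
{"name": "carry_out", "arguments": {"moves": [0,0,0,0,0,0,0,0,0,0,0,0,0,0,0,0,0,0,0,0,0,0,0,0,0,0,0,0,0,0,0,0,0,0,0,0,0,0,0,0,0,0,0,0,0,0,0,0,0,0]}}

```text
clock: 4.15
position: [0.6337, 0.0716, 0.0265]
ee_rot: [0.001, 0.003, 1.0, -0.0]
contact_force: [-1.1, -1.2, 6.2]
width: 0.0503
```

Run:
```python
from h import *
s=manip.get_state();print(s['position'],s['contact_force'],s['moment'],s['effort'],s['width'])
```

```text
[0.63367873 0.07155428 0.02645674] [-1.09333401 -1.20031447  6.2011511 ] [-0.00098526  0.08791877  0.00310952] [ 4.01170179e-01 -4.67347419e+01 -1.86874455e+01  9.92616266e-02
 -2.74522612e-01 -5.46672789e-03] 0.050298771868608934
```

Emit:
{"name": "carry_out", "arguments": {"moves": [0,0,0,1,0,0,0,0,2,0,0,0,0,2,0,0,0,0,1,0,0,0,0,0,0,0,0,0,0,0,0,0,0,0,0,0,0,0,0,0,0,0,0,0,0,0,0,0,0,0]}}

```text
clock: 5.15
position: [0.6324, 0.0716, 0.0842]
ee_rot: [-0.0, 0.003, 1.0, 0.0]
contact_force: [-0.1, 0.1, -3.3]
width: 0.05
```

Run:
```python
from h import *
for i in range(6):
    s=manip.get_state();print(s['position'].round(4),s['contact_force'].round(2),s['moment'].round(3),s['effort'].round(2)[:3]); manip.get_image('wrist')
```

```text
[0.6324 0.0716 0.0842] [-0.08  0.08 -3.3 ] [-0.02  -0.034  0.003] [  0.   -51.27 -23.13]
[0.6325 0.0717 0.0843] [ 0.6   0.02 -3.52] [-0.031 -0.007  0.015] [  0.   -51.25 -23.14]
[0.6325 0.0717 0.0844] [ 0.16 -0.37 -3.12] [0.007 0.07  0.035] [ -0.   -51.25 -23.15]
[0.6326 0.0716 0.0845] [ 0.69 -0.16 -3.53] [ 0.032 -0.003 -0.02 ] [ -0.   -51.25 -23.16]
[0.6326 0.0717 0.0846] [ 0.07  0.04 -2.38] [ 0.05   0.011 -0.043] [ -0.   -51.25 -23.17]
[0.6326 0.0716 0.0847] [-0.57  0.2  -2.78] [-0.054 -0.018 -0.045] [ -0.   -51.26 -23.18]
```

The left tin hangs at about 3.1 N (0.32 kg), which is clearly the loaded one. An empty tin would read about 1.2 N. I'll carry it over the nest.

Emit:
{"name": "carry_out", "arguments": {"moves": [0,0,-1,3,0,0,-1,-3,1.5,0,0,-3,-3.2,0,0,0,-4,0,0,0,0,-4,0,0,0,0,-3,0,0,0,0,-1,0,0,0,0,0,0,0,0,0,0,0,0,0,0,0,0,0,0]}}

```text
clock: 6.45
position: [0.4746, -0.0005, 0.13]
ee_rot: [0.001, 0.003, 1.0, -0.0]
contact_force: [0.4, 0.3, -2.9]
width: 0.0503
```

Run:
```python
from h import *
st=manip.get_state(); print(st['position'],st['ee_rot'],st['contact_force']); save('wrist','w2.png')
```

```text
[ 0.47462309 -0.00050503  0.12996815] [ 1.07106986e-03  2.82502865e-03  9.99995434e-01 -6.82272445e-05] [ 0.36006643  0.33310884 -2.9224245 ]
```

View pics/w2.png

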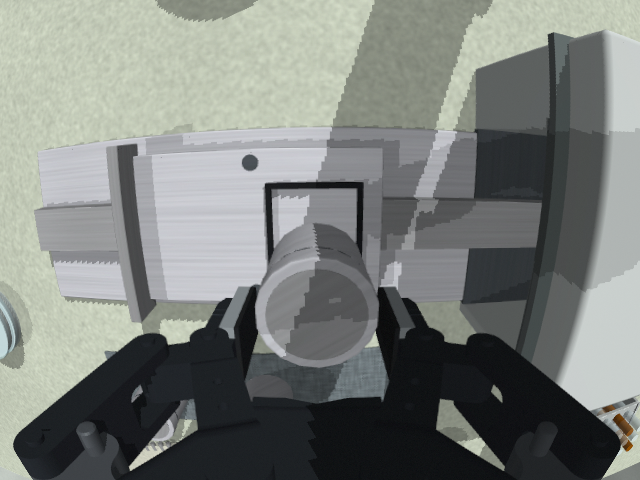

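Wrist view: the tin is held upright (lid centre about (317,307)). The nest's far lip corners are at (265,184) and (363,184), and the rail runs across at v≈200–248. Now comparing tin and nest centres.

Run:
```python
from h import *
st=manip.get_state()
for n,u,v,z in (('lid',317,307,.1645),('c1',265,183,.038),('c2',363,183,.038),('rail near mouth',500,200,.022),('',500,248,.022),('rail back',45,207,.022),('',45,249,.022),('tail rear top',108,147,.056),('tail rear near',132,318,.056)): print(n,wpt(st,u,v,z))
```

```text
lid [4.71048918e-01 3.52747528e-04 1.64500000e-01]
c1 [ 0.43787611 -0.03603794  0.038     ]
c2 [0.43832027 0.03325949 0.038     ]
rail near mouth [0.45160622 0.15068888 0.022     ]
 [0.49286172 0.15601552 0.022     ]
rail back [ 0.45188435 -0.25021696  0.022     ]
 [ 0.49253577 -0.25981414  0.022     ]
tail rear top [ 0.40447141 -0.14931762  0.056     ]
tail rear near [ 0.53970411 -0.14914389  0.056     ]
```

Emit:
{"name": "carry_out", "arguments": {"moves": [0,0,-0.1,-2,0,0,0,0,-2,0,0,0,0,-1.5,0,0,0,0,-1,0,0,0,0,-0.6,0,0,0,0,0,0,0,0,0,0,0,0,0,0,0,0,0,0,0,0,0,0,0,0,0,0]}}

```text
clock: 7.5
position: [0.4729, -0.0014, 0.0591]
ee_rot: [0.001, 0.003, 1.0, -0.0]
contact_force: [-0.6, 0.1, -3.6]
width: 0.0498
```

Run:
```python
from h import *
st=manip.get_state(); print(st['position'],st['contact_force'])
save('wrist','w3.png')
```

```text
[ 0.47293537 -0.00137633  0.05913744] [-0.56013199  0.14291862 -3.55675319]
```

View pics/w3.png

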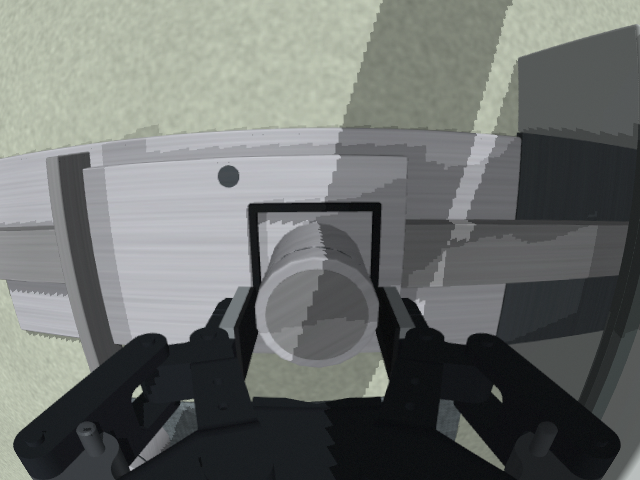

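The tin is centred inside the lips, with about 5 mm showing at the far side. Now the last millimetres down.

Emit:
{"name": "carry_out", "arguments": {"moves": [0,0,0,-0.1,0,0,0,0,-0.1,0,0,0,0,-0.1,0,0,0,0,0,0,0,0,0,0,0,0,0,0,0,0,0,0,0,0,0,0,0,0,0,0,0,0,0,0,0,0,0,0,0,0]}}

```text
clock: 8.55
position: [0.4726, -0.0013, 0.0556]
ee_rot: [-0.0, 0.003, 1.0, 0.0]
contact_force: [-0.5, -0.2, -2.4]
width: 0.05
```

Emit:
{"name": "carry_out", "arguments": {"moves": [0,0,0,-0.1,0,0,0,0,-0.05,0,0,0,0,0,0,0,0,0,0,0,0,0,0,0,0,0,0,0,0,0,0,0,0,0,0,0,0,0,0,0,0,0,0,0,0,0,0,0,0,0]}}

```text
clock: 9.55
position: [0.4727, -0.0014, 0.0555]
ee_rot: [0.0, 0.003, 1.0, -0.0]
contact_force: [-2.3, -0.7, 8.4]
width: 0.0499
```

Contact: the tin is seated (the force went from −3 to +8 N). Release it slowly, then rise.

Emit:
{"name": "carry_out", "arguments": {"moves": [62,0,0,0,0,66,0,0,0,0,70,0,0,0,0,76,0,0,0,0,84,0,0,0,0,92,0,0,0,0,100,0,0,0,0,100,0,0,0,0,100,0,0,0,0,100,0,0,0,0]}}

```text
clock: 10.55
position: [0.4726, -0.0014, 0.0542]
ee_rot: [-0.0, 0.003, 1.0, 0.0]
contact_force: [-0.0, 0.5, 0.5]
width: 0.0854
```

Emit:
{"name": "carry_out", "arguments": {"moves": [100,0,0,1,0,100,0,0,2,0,100,0,0,3,0,100,0,0,3,0,100,0,0,2,0,100,0,0,0,0,100,0,0,0,0,100,0,0,0,0,100,0,0,0,0,100,0,0,0,0]}}

```text
clock: 11.55
position: [0.472, -0.0013, 0.1632]
ee_rot: [-0.001, 0.003, 1.0, 0.0]
contact_force: [-1.0, 0.3, -0.3]
width: 0.0857
```

Run:
```python
from h import *
st=manip.get_state(); print(st['position'],st['contact_force'],st['width'])
save('wrist','w4.png')
```

```text
[ 0.47200512 -0.00126207  0.16321729] [-1.02870098  0.27611135 -0.31082106] 0.08572631748177637
```

View pics/w4.png

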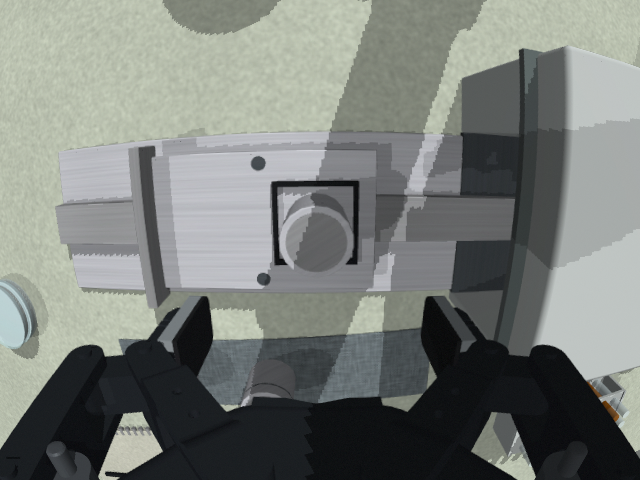

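Released cleanly: lid at (317,241), nest lips 272–358 by 182–265. Next: check the offsets, then move behind the tail with the gripper closed.

Run:
```python
from h import *
st=manip.get_state()
for n,u,v,z in (('lid',317,241,.09),('nest',(272+358)/2,(182+265)/2,.038),('hole1',258,163,.032),('hole2',264,279,.032),('rail',60,223.5,.022),('rail2',505,218,.022),('tail rear',132,148,.056),('tail rear near',148,305,.056)): print(n,wpt(st,u,v,z))
```

```text
lid [ 4.73055206e-01 -2.66183714e-04  9.00000000e-02]
nest [ 0.47338788 -0.00178278  0.038     ]
hole1 [ 0.42392777 -0.04765019  0.032     ]
hole2 [ 0.52435396 -0.04680139  0.032     ]
rail [ 0.47312181 -0.26293289  0.022     ]
rail2 [0.47178463 0.17574784 0.022     ]
tail rear [ 0.40488442 -0.14764381  0.056     ]
tail rear near [ 0.54145905 -0.15060389  0.056     ]
```

Emit:
{"name": "carry_out", "arguments": {"moves": [100,0,-4,0,0,60,0,-4,0,0,0,0,-4,0,0,0,0,-4,0,0,0,0,-4,0,0,0,0,0,-3,0,0,0,0,-3,0,0,0,0,-3,0,0,0,0,-2,0,0,0,0,0,0]}}

```text
clock: 12.6
position: [0.4701, -0.2, 0.0512]
ee_rot: [-0.003, 0.003, 1.0, 0.002]
contact_force: [-0.1, -0.9, -0.3]
width: 0.0004
```

Emit:
{"name": "carry_out", "arguments": {"moves": [0,0.3,0,-0.8,0,0,0,0,-0.7,0,0,0,0.6,0,0,0,0,0.6,0,0,0,0,0.6,0,0,0,0,0.4,0,0,0,0,0.4,0,0,0,0,0.4,0,0,0,0,0.4,0,0,0,0,0.4,0,0]}}

```text
clock: 13.6
position: [0.4756, -0.163, 0.0392]
ee_rot: [0.0, 0.003, 1.0, 0.0]
contact_force: [0.2, -0.7, -0.1]
width: 0.0001
```

Run:
```python
from h import *
st=manip.get_state(); print(st['position'],st['contact_force'])
im=save('wrist','w5.png')
```

```text
[ 0.47564509 -0.16304505  0.03917637] [ 0.22895351 -0.70882127 -0.13304621]
```

View pics/w5.png

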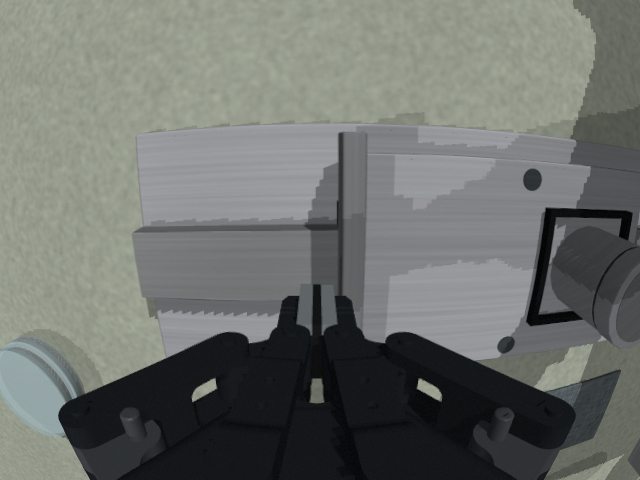

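The closed fingers are just short of the tail plate (tips end at u≈337, plate edge at u≈340). I'll trim x by −2 mm to the centre line and begin the push.

Emit:
{"name": "carry_out", "arguments": {"moves": [0,-0.2,0,0,0,0,0,0,0,0,0,0,0.2,0,0,0,0,0.2,0,0,0,0,0.2,0,0,0,0,0.3,0,0,0,0,0.3,0,0,0,0,0.3,0,0,0,0,0.3,0,0,0,0,0.3,0,0]}}

```text
clock: 14.65
position: [0.4736, -0.142, 0.0392]
ee_rot: [0.0, 0.003, 1.0, 0.0]
contact_force: [-0.2, -0.1, -0.6]
width: 0.0
```

Run:
```python
from h import *
a=cv2.imread('pics/w5.png',0); b=cv2.cvtColor(save('wrist','w6.png'),cv2.COLOR_RGB2GRAY)
st=manip.get_state(); print(st['contact_force'],st['effort'])
for g in (a,b): print(g[160:170,300:380].mean(0).astype(int).tolist(), np.where(g[255:275].mean(0)<40)[0])
```

```text
[-0.29068937  0.44946662  0.58329584] [-5.43317925e-01 -3.73378873e+01 -1.85523105e+01 -1.00708692e-01
 -9.86432517e-02  1.31771743e-02]
[155, 154, 154, 155, 154, 155, 155, 155, 155, 155, 155, 155, 155, 155, 155, 155, 155, 155, 155, 155, 155, 155, 154, 150, 145, 143, 140, 140, 137, 135, 133, 130, 129, 126, 125, 123, 121, 112, 85, 54, 50, 50, 58, 83, 101, 110, 112, 113, 114, 114, 113, 112, 112, 112, 114, 115, 115, 114, 113, 111, 111, 111, 111, 111, 110, 104, 100, 118, 131, 130, 130, 131, 131, 131, 130, 130, 130, 130, 130, 130] [538 539 540 541 542 543 544 545 546 547]
[115, 115, 116, 118, 119, 118, 116, 115, 114, 114, 115, 115, 114, 110, 98, 93, 128, 133, 133, 133, 133, 133, 133, 133, 134, 133, 133, 133, 133, 133, 133, 133, 133, 133, 133, 134, 133, 133, 133, 133, 134, 133, 134, 134, 134, 134, 134, 134, 134, 134, 139, 150, 155, 155, 154, 154, 155, 155, 155, 155, 155, 155, 155, 155, 155, 155, 155, 154, 152, 155, 155, 155, 155, 155, 155, 155, 155, 155, 155, 155] [508 509 510 511 512 513 514 515 516 517]
```

View pics/w6.png

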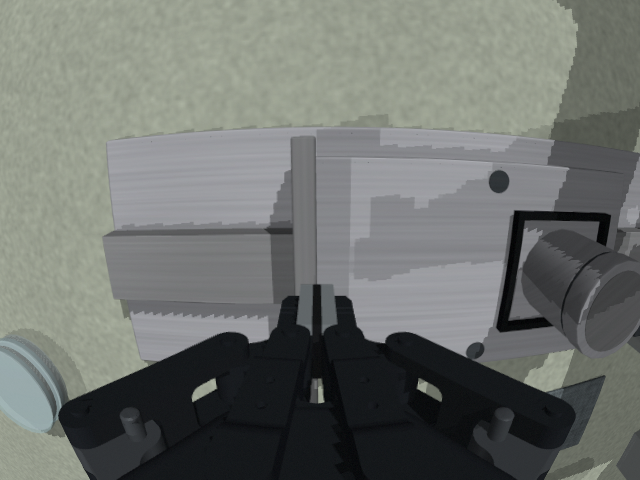

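Run:
```python
from h import *
st=manip.get_state(); print(st['position'])
s5=dict(st); s5['position']=np.array([.4756,-.163,.0392])
for n,s,u,v,z in (('tail5',s5,340,165,.056),('tail5f',s5,367,165,.056),('tail6',st,291,165,.056),('tail6f',st,316,165,.056),('nest5',s5,538,265,.038),('nest6',st,508,265,.038),('hole5',s5,532,180,.032),('hole6',st,499,181,.032),('rail5',s5,133,235,.022),('rail6',st,104,237,.022)): print(n,wpt(s,u,v,z).round(4))
# where do known finger points project: tip at TCP and 20/40mm up
c=manip.camera_info('wrist'); H=np.linalg.inv(c['hand_eye']); f=240/np.tan(np.radians(c['fov_y'])/2)
for p in ([0,0,0],[.011,0,0],[.011,.0145,-.0],[.011,0,-.017],[.011,0.0145,-.04]):
    q=H[:3,:3]@p+H[:3,3]; th=np.arctan2(np.hypot(*q[:2]),q[2]); k=f*th/max(np.hypot(*q[:2]),1e-9); print(p,c['cx']+k*q[0],c['cy']+k*q[1])
```

```text
[ 0.47347892 -0.14157588  0.03914427]
tail5 [ 0.418  -0.1525  0.056 ]
tail5f [ 0.4179 -0.1414  0.056 ]
tail6 [ 0.4157 -0.151   0.056 ]
tail6f [ 0.4158 -0.1408  0.056 ]
nest5 [ 0.4702 -0.0395  0.038 ]
nest6 [ 0.4674 -0.0385  0.038 ]
hole5 [ 0.4241 -0.0471  0.032 ]
hole6 [ 0.4235 -0.0467  0.032 ]
rail5 [ 0.4561 -0.2658  0.022 ]
rail6 [ 0.455  -0.2647  0.022 ]
[0, 0, 0] 315.20822160960114 281.2665706138528
[0.011, 0, 0] 315.1823734641656 260.09193923545143
[0.011, 0.0145, -0.0] 345.3487763267472 260.04373796869584
[0.011, 0, -0.017] 315.0710416894887 272.9451892126723
[0.011, 0.0145, -0.04] 353.06062361117915 294.72576126165063
```

The carriage has not moved (tail still at y≈−0.151), yet the TCP reads y=−0.142 with no force. So the fingers appear to be passing above the plate. The scene camera should show the true tip height.

Run:
```python
from h import *
st=manip.get_state(); p=st['position']; print(p)
im=save('scene','s2.png')
a=np.array(proj('scene',p)); print(a,[proj('scene',p+[0,0,h]) for h in (.017,.03)], proj('scene',[.4735,-.1515,.056]),proj('scene',[.54,-.1515,.056]),proj('scene',[.403,-.1515,.056]))
u,v=a.astype(int); c=im[v-60:v+45,u-70:u+70,::-1]; cv2.imwrite('pics/s2c.png',cv2.resize(c,(784,588),interpolation=cv2.INTER_CUBIC)); print('crop origin',u-70,v-60,'scale 5.6')
```

```text
[ 0.47347892 -0.14157588  0.03914427]
[307.66323388 189.45391048] [(np.float64(307.4661493981422), np.float64(184.45976647149664)), (np.float64(307.3118610107874), np.float64(180.55008047916903))] (np.float64(303.8327475115178), np.float64(183.06265986939326)) (np.float64(289.35356870173115), np.float64(201.39552636941028)) (np.float64(318.1535285098565), np.float64(164.93034935181964))
crop origin 237 129 scale 5.6
```

View pics/s2c.png

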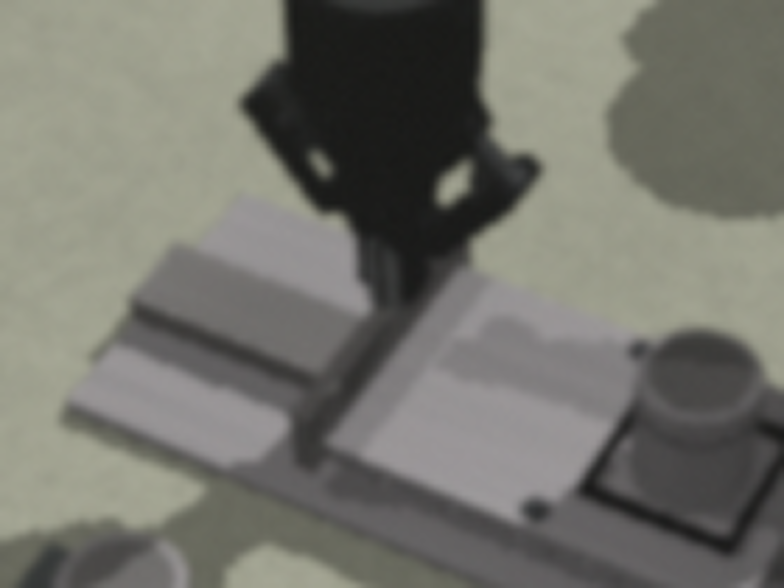

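The scene crop shows the fingertip at about (393,308), i.e. pixel (307,184). That is about 28 mm above the reported TCP and just over the plate top, which matches the wrist view. I'll back off, lower by 29 mm and retry.

Emit:
{"name": "carry_out", "arguments": {"moves": [0,0,-2,0,0,0,0,-2.5,0,0,0,0,0,0,0,0,0,0,0,0,0,0,0,-0.8,0,0,0,0,-0.8,0,0,0,0,-0.7,0,0,0,0,-0.6,0,0,0,0,0,0,0,0,0,0,0]}}

```text
clock: 15.75
position: [0.4736, -0.1872, 0.0099]
ee_rot: [-0.0, 0.003, 1.0, 0.0]
contact_force: [0.3, -0.1, -0.1]
width: -0.0001
```

No contact, although the rail top is at 22 mm, so the tip offset is confirmed. Advancing.

Emit:
{"name": "carry_out", "arguments": {"moves": [0,0,0.4,0,0,0,0,0.4,0,0,0,0,0.3,0,0,0,0,0.3,0,0,0,0,0.3,0,0,0,0,0.3,0,0,0,0,0.3,0,0,0,0,0.3,0,0,0,0,0.3,0,0,0,0,0.3,0,0]}}

```text
clock: 16.75
position: [0.4739, -0.1557, 0.0102]
ee_rot: [0.0, 0.003, 1.0, -0.0]
contact_force: [-0.2, -3.6, -0.6]
width: -0.0003
```

Emit:
{"name": "carry_out", "arguments": {"moves": [0,0,0.3,0,0,0,0,0.3,0,0,0,0,0.3,0,0,0,0,0.4,0,0,0,0,0.4,0,0,0,0,0.4,0,0,0,0,0.4,0,0,0,0,0.4,0,0,0,0,0.4,0,0,0,0,0.4,0,0]}}

```text
clock: 17.75
position: [0.4737, -0.1181, 0.0102]
ee_rot: [0.0, 0.003, 1.0, -0.0]
contact_force: [0.3, -3.8, 0.5]
width: -0.0
```

Run:
```python
from h import *
st=manip.get_state(); print(st['position'],st['contact_force'])
g=cv2.cvtColor(save('wrist','w7.png'),cv2.COLOR_RGB2GRAY)
print(g[160:170,290:380].mean(0).astype(int).tolist(), np.where(g[255:275].mean(0)<40)[0])
```

```text
[ 0.4736677  -0.11805153  0.01021817] [ 0.27171735 -3.8212512   0.53006937]
[158, 158, 158, 158, 158, 158, 158, 158, 158, 158, 158, 158, 158, 158, 158, 158, 158, 158, 158, 158, 158, 158, 158, 158, 158, 158, 158, 158, 158, 158, 158, 158, 158, 158, 158, 158, 158, 158, 158, 158, 158, 158, 158, 159, 159, 158, 158, 158, 159, 158, 159, 159, 159, 158, 159, 159, 159, 159, 147, 111, 58, 53, 52, 53, 52, 51, 52, 54, 84, 100, 111, 116, 116, 115, 115, 117, 117, 117, 115, 115, 116, 117, 117, 118, 119, 119, 117, 116, 114, 114] [573 574 575 576 577 578 579 580 581 582 583 584 585]
```

The carriage slides at about 4 N on the centre line. Continuing.

Emit:
{"name": "carry_out", "arguments": {"moves": [0,0,0.5,0,0,0,0,0.5,0,0,0,0,0.5,0,0,0,0,0.5,0,0,0,0,0.5,0,0,0,0,0.5,0,0,0,0,0.5,0,0,0,0,0.5,0,0,0,0,0.5,0,0,0,0,0.5,0,0]}}

```text
clock: 18.8
position: [0.4736, -0.068, 0.0102]
ee_rot: [-0.0, 0.003, 1.0, 0.0]
contact_force: [0.1, -5.0, 0.8]
width: 0.0001
```

Emit:
{"name": "carry_out", "arguments": {"moves": [0,0,0.5,0,0,0,0,0.5,0,0,0,0,0.5,0,0,0,0,0.5,0,0,0,0,0.5,0,0,0,0,0.5,0,0,0,0,0.5,0,0,0,0,0.5,0,0,0,0,0.5,0,0,0,0,0.5,0,0]}}

```text
clock: 19.8
position: [0.4736, -0.018, 0.0102]
ee_rot: [-0.0, 0.003, 1.0, 0.0]
contact_force: [0.0, -4.7, 2.4]
width: 0.0003
```

Emit:
{"name": "carry_out", "arguments": {"moves": [0,0,0.5,0,0,0,0,0.5,0,0,0,0,0.5,0,0,0,0,0.5,0,0,0,0,0.5,0,0,0,0,0.5,0,0,0,0,0.5,0,0,0,0,0.5,0,0,0,0,0.3,0,0,0,0,0.2,0,0]}}

```text
clock: 20.8
position: [0.4733, 0.027, 0.0102]
ee_rot: [-0.0, 0.003, 1.0, -0.0]
contact_force: [-0.5, -5.8, 2.8]
width: 0.0003
```

Run:
```python
from h import *
st=manip.get_state(); print(st['position'],st['contact_force'])
g=cv2.cvtColor(save('wrist','w8.png'),cv2.COLOR_RGB2GRAY); print(g[160:170,340:380].mean(0).astype(int).tolist())
s=dict(st)
for u in (356,358,360): print(wpt(st,u,165,.056))
```

```text
[0.47330303 0.02695681 0.01016704] [-0.46776032 -5.75578719  2.80220486]
[129, 129, 129, 129, 129, 129, 129, 130, 130, 114, 80, 69, 66, 65, 67, 66, 64, 66, 77, 92, 97, 100, 100, 100, 101, 101, 101, 100, 100, 99, 99, 99, 100, 101, 102, 102, 101, 100, 99, 98]
[0.41330151 0.04092348 0.056     ]
[0.41329556 0.04158866 0.056     ]
[0.41328913 0.04225462 0.056     ]
```

View pics/w8.png

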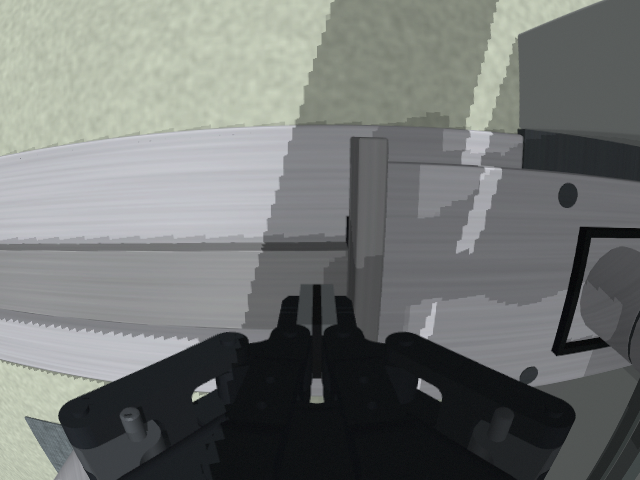

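The carriage is straight and the tin still stands; tail at y≈0.041, about 17 mm from the estimated home. Slowing down.

Emit:
{"name": "carry_out", "arguments": {"moves": [0,0,0.2,0,0,0,0,0.2,0,0,0,0,0.1,0,0,0,0,0.1,0,0,0,0,0.1,0,0,0,0,0.1,0,0,0,0,0.1,0,0,0,0,0.1,0,0,0,0,0.1,0,0,0,0,0.1,0,0]}}

```text
clock: 21.85
position: [0.4734, 0.0383, 0.0102]
ee_rot: [-0.0, 0.003, 1.0, -0.0]
contact_force: [0.0, -8.5, 2.4]
width: -0.0002
```

Emit:
{"name": "carry_out", "arguments": {"moves": [0,0,0.1,0,0,0,0,0,0,0,0,0,0.1,0,0,0,0,0,0,0,0,0,0.1,0,0,0,0,0,0,0,0,0,0,0,0,0,0,0,0,0,0,0,0,0,0,0,0,0,0,0]}}

```text
clock: 22.85
position: [0.4743, 0.0385, 0.0102]
ee_rot: [0.0, 0.002, 1.0, -0.003]
contact_force: [1.7, -16.6, 1.3]
width: -0.0003
```

Run:
```python
from h import *
g0=cv2.imread('pics/top0.png',0); im=save('top','top9.png'); g=cv2.cvtColor(im,cv2.COLOR_RGB2GRAY)
print('start u235-255',g0[256:262,235:255].mean(0).astype(int).tolist()); print('trackend',g0[305:318,400:418].mean(0).astype(int).tolist(), g0[287:296,400:418].mean(0).astype(int).tolist())
for u in (241,242,243,244,245): print(u,pt('top',u,259,.162)[1].round(4))
for u in (408,409,410): print(u,pt('top',u,311,.008)[1].round(4),pt('top',u,291,.022)[1].round(4))
c=im[240:345,190:350,::-1]; cv2.imwrite('pics/top9c.png',cv2.resize(c,(800,525),interpolation=cv2.INTER_CUBIC))
```

```text
start u235-255 [150, 150, 149, 137, 109, 77, 65, 60, 59, 58, 58, 74, 92, 103, 106, 107, 107, 105, 105, 104]
trackend [143, 143, 143, 144, 144, 144, 144, 144, 140, 112, 142, 144, 144, 145, 145, 146, 145, 145] [112, 112, 113, 113, 113, 113, 113, 113, 112, 103, 116, 131, 146, 147, 147, 145, 147, 147]
241 0.1302
242 0.128
243 0.1257
244 0.1235
245 0.1212
408 -0.2645 -0.2639
409 -0.2669 -0.2664
410 -0.2694 -0.2688
```

View pics/top9c.png

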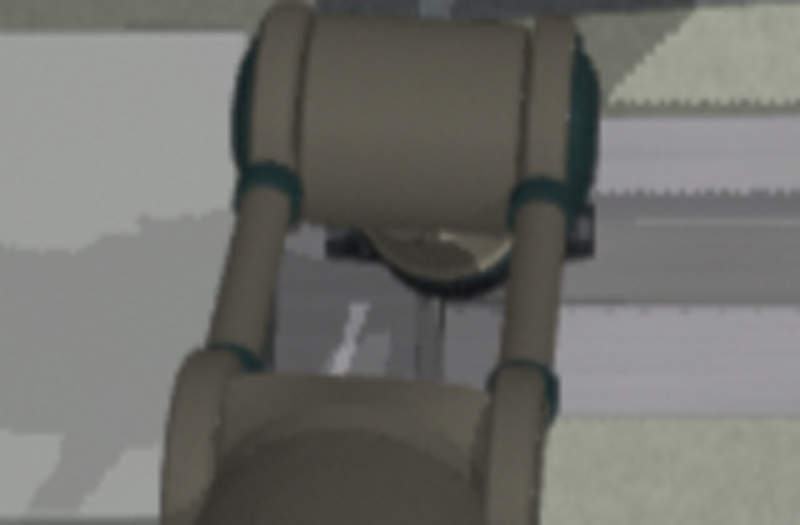

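The top view shows the tail rear edge at u≈278 (y≈0.051–0.053). The mouth is at y≈0.133, so home puts the tail at about 0.053. The TCP stopped advancing while the force rose, so the carriage is against the stop. One more gentle millimetre to confirm, then retreat.

Emit:
{"name": "carry_out", "arguments": {"moves": [0,0,0.1,0,0,0,0,0.1,0,0,0,0,0,0,0,0,0,0,0,0,0,0,0,0,0,0,0,0,0,0,0,0,0,0,0,0,0,0,0,0,0,0,0,0,0,0,0,0,0,0]}}

```text
clock: 23.9
position: [0.4743, 0.0385, 0.0103]
ee_rot: [0.0, 0.001, 1.0, -0.004]
contact_force: [0.5, -23.1, 1.2]
width: -0.0005
```

Emit:
{"name": "carry_out", "arguments": {"moves": [0,0,-0.3,0,0,0,0,-0.5,0,0,0,0,-1,0,0,0,0,-2,0,0,0,0,-2,0,0,0,0,0,0,0,0,0,0,2,0,0,0,-1,3,0,0,0,0,3,0,0,0,0,0,0]}}

```text
clock: 24.9
position: [0.4764, -0.024, 0.0935]
ee_rot: [0.004, 0.003, 1.0, 0.0]
contact_force: [-0.6, -0.1, -0.6]
width: 0.0
```

Run:
```python
from h import *
st=manip.get_state(); print(st['clock'],st['position'],st['contact_force'])
g=cv2.cvtColor(save('wrist','w10.png'),cv2.COLOR_RGB2GRAY)
for r in (110,165,225): print(r,g[r-3:r+4,330:560:2].mean(0).astype(int).tolist())
```

```text
24.9 [ 0.47636774 -0.02397467  0.09350049] [-0.60651768 -0.14620232 -0.58307155]
110 [175, 175, 175, 175, 175, 176, 177, 178, 179, 178, 177, 177, 179, 180, 178, 174, 171, 173, 177, 178, 177, 129, 122, 120, 118, 117, 120, 121, 122, 120, 119, 119, 119, 122, 123, 120, 118, 120, 120, 121, 122, 124, 124, 121, 119, 121, 123, 123, 122, 122, 120, 117, 115, 118, 120, 120, 121, 124, 126, 123, 121, 122, 121, 121, 121, 120, 121, 121, 121, 122, 120, 120, 123, 123, 122, 121, 122, 124, 179, 176, 174, 176, 180, 183, 179, 173, 171, 175, 123, 123, 124, 125, 123, 124, 126, 122, 84, 84, 83, 83, 84, 84, 83, 83, 83, 84, 84, 84, 84, 83, 83, 83, 83, 83, 84]
165 [176, 176, 176, 176, 176, 175, 175, 175, 175, 175, 175, 175, 151, 139, 120, 120, 119, 120, 120, 120, 120, 119, 119, 120, 119, 119, 119, 119, 119, 119, 119, 119, 119, 119, 118, 118, 118, 118, 118, 118, 119, 119, 118, 118, 118, 119, 118, 118, 119, 118, 118, 53, 53, 47, 50, 54, 59, 59, 59, 69, 89, 90, 89, 89, 90, 87, 88, 90, 96, 96, 96, 96, 98, 97, 96, 96, 97, 97, 97, 141, 149, 149, 150, 150, 150, 150, 150, 150, 147, 97, 97, 98, 98, 98, 97, 97, 97, 98, 98, 98, 98, 98, 98, 98, 99, 98, 98, 98, 98, 97, 98, 97, 98, 98, 97]
225 [139, 139, 139, 136, 106, 100, 97, 97, 97, 97, 97, 97, 97, 97, 97, 96, 96, 96, 96, 96, 96, 96, 96, 95, 96, 95, 95, 95, 95, 95, 95, 94, 94, 94, 94, 94, 94, 94, 94, 93, 93, 93, 93, 93, 93, 93, 93, 93, 93, 74, 56, 50, 47, 48, 47, 46, 47, 54, 72, 74, 72, 72, 72, 71, 71, 95, 96, 133, 141, 157, 172, 134, 119, 119, 119, 120, 120, 120, 120, 120, 120, 120, 120, 120, 120, 120, 120, 120, 120, 120, 120, 120, 120, 120, 120, 120, 120, 120, 120, 120, 119, 118, 119, 119, 119, 113, 113, 114, 115, 115, 116, 119, 119, 119, 119]
```

Emit:
{"name": "carry_out", "arguments": {"moves": [0,0,-1,3,0,0,0,-1,3,0,0,0,0,2,0,0,0,0,0,0,0,0,0,0,0,0,0,0,0,0,0,0,0,0,0,0,0,0,0,0,0,0,0,0,0,0,0,0,0,0]}}

```text
clock: 25.95
position: [0.4735, -0.0443, 0.1699]
ee_rot: [-0.0, 0.003, 1.0, 0.0]
contact_force: [-1.5, 0.5, -0.5]
width: 0.0003
```

Run:
```python
from h import *
st=manip.get_state(); s=dict(st); s['position']=np.array([.4764,-.024,.0935])
print(wpt(s,448,165,.056),wpt(s,445,225,.056)); print(st['clock'],st['position'],st['contact_force'])
g0=cv2.imread('pics/scene0.png').astype(int); g=save('scene','s10.png')[:,:,::-1].astype(int)
d=np.abs(g-g0).max(2)
for n,(u,v,a,b) in {'tinR':(259,240,15,18),'tinM':(303,260,15,18),'jar':(331,322,18,22),'rack':(463,372,55,40),'dish':(193,188,22,16)}.items(): print(n,np.mean(d[v-b:v+b,u-a:u+a]>30).round(3))
```

```text
[0.42179596 0.05268503 0.056     ] [0.45746124 0.05314051 0.056     ]
25.95 [ 0.4735403  -0.04430436  0.16989479] [-1.52404132  0.48696694 -0.49958989]
tinR 0.024
tinM 0.081
jar 0.331
rack 0.05
dish 0.0
```

Run:
```python
from h import *
for f in ('scene0','s10'):
    i=cv2.imread(f'pics/{f}.png').astype(int)[290:360,300:365]; m=(i[:,:,0]-i[:,:,2]>40); y,x=np.nonzero(m); print(f,m.sum(),x.mean()+300,y.mean()+290)
manip.sign_off()
```

```text
scene0 665 331.4706766917293 315.2496240601504
s10 703 331.6415362731152 314.8293029871977
the job is handed in; nothing more can be done
```

I put the heavy tin upright in the nest and pushed the carriage home against the stop, then handed in the job at about 26 s of the 69 s allowed. No verdict came back.

- **Finding the tin:** I lifted only the left one. It weighed about 3.1 N (0.32 kg), against about 1.2 N expected for an empty tin, so I didn't lift the other two.
- **Placing it:** I set it down with contact felt and released it. The wrist picture then showed it within about 2 mm of the nest centre. After that I saw it only part-way through the push, still standing; once inside the reader it was out of view.
- **Pushing:** The first push passed over the tail plate without touching it. The real fingertips sit about 28 mm above the reported TCP when shut. I backed off, lowered the tool and pushed within about 2 mm of the centre line, at 4–8 N.
- **At the stop:** The arm stopped advancing while the force rose to 23 N, under the 45 N limit. The tail measured y ≈ 0.053 m, matching my estimate for home of about 0.0535 m, good to a few millimetres.
- **Final checks:** The robot is clear of everything. The two other tins, the rack and the dishes look unchanged in the scene image. A third of the image around the jar had changed, but its blue cap's centre had moved less than half a pixel, so I put that down to shadows.

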